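# Set a marked-out bar in V-blocks for cross-drilling

### The arm

A 6-joint arm with a two-finger parallel gripper is mounted at the origin on the work surface. World frame = base frame: x ahead of the robot, y to its left, z up, the work surface at z = 0. Lengths are in m, angles in rad, forces in N, time in s.
With the tool pointing down it reaches from about 0.3 to 0.825 m from the base axis. Payload 5.4 kg.
Tool frame: the origin (TCP) lies at the very end of the fingers, on their centre line; the grasp point (between the pads) lies 19 mm behind it; z points along the fingers, x is the direction in which the jaws open and shut, and the axes are right-handed (so a half turn about z gives the same grasp; the last joint's range is limited). The gripper opens to 92 mm and grips with 3 to 60 N. Pads are 20 mm wide; open, the fingers measure 128 mm over their backs; the gripper's body (75 mm by 189 mm) begins 69 mm behind the grasp point.
Start: joints at [0.973, 0.158, 1.597, -0, 1.386, -0.21], TCP at [0.217, 0.532, 0.215] pointing down, gripper open.
Joint ranges: [-2.91, 2.91], [-0.94, 2.29], [0.18, 2.7], [-1.29, 4.43], [0.17, 2.64], [-3, 3]. Speed limits (rad/s): [2.57, 2.57, 3.14, 3.14, 3.14, 3.14].

### API

Orientations are given as a rotation vector (axis times angle).
In Python, from workcell import bot gives the robot as it stands. Calls block until the motion is done:
- bot.goto(position, orientation): joint-space move of the TCP to a pose.
- bot.line_to(position, rot=None, max_speed=0.15): straight line of the TCP; rot=None keeps the orientation; max_speed is the mean speed in m/s.
- bot.set_joints(angles): joint-space move.
- bot.set_gripper(opening, newtons=None): opening from 0.0 (shut) to 1.0 (fully open); newtons is the grip in N (None keeps the last); returns when the fingers have stopped.
- bot.hold(seconds).
- bot.inverse_kinematics(position, orientation): joint angles nearest the present ones, or None.
- bot.read_camera(name): name is "scene" or "top" or "wrist"; returns a dict with "pixels" (400x640x3 uint8, blue, green, red), "fx", "fy", "cx", "cy" (pixels), "R" (3x3) and "t" (3): a world point X has camera coordinates R X + t. Camera axes: x right, y down, z forward; pixel columns grow to the right and rows downward; lengths in m; the calibration is good to about 2 mm. A picture is of the moment at which its call begins. There is no depth.
A pose or a line that the arm cannot do raises bot.MotionError and nothing moves.
- bot.job_done(): hands the job in, once; it reports no verdict.
Readings, each from a call of its own:
- bot.current_clock(): time.
- bot.current_joints(): joint angles.
- bot.current_joint_vel(): joint speeds.
- bot.current_effort(): joint torques, N m.
- bot.current_ee_pos(): TCP position.
- bot.current_tool_rot(): TCP orientation.
- bot.current_contact_force(): force on the tool from outside, world axes, zero at the start.
- bot.current_ft_torque(): the same for the moment, N m.
- bot.current_opening(): opening from 0.0 (shut) to 1.0 (fully open).
Only numpy, scipy, OpenCV 4.12 (cv2) and the standard library are available. Lean on these libraries where they do the work, as an engineer would, in place of code of your own. Each camera call takes 0.05 s, during which the arm holds its last target.

### The job

The round aluminium bar is marked out for cross-drilling with a blue stripe, a scribed line and a punch mark. Roll it along the bench until the stripe faces straight up and the bar lies still, then lift it without turning it, set it down in the two V-blocks (no dropping) and slide it along them until its end is against the blue stop. Leave it lying there with the stripe still straight up, and do not disturb the jar, hammer, scribing block or square.

Things in the scene. Friction and masses are not known exactly. Their poses are not given: they have to be found in the camera images.
- bar: round aluminium bar, 40 mm diameter, 180 mm long, about 0.6 kg, both ends alike. Origin at its centre (on the axis, mid-length), x along the bar. Lying on the bench its axis is 20 mm high. Pressed lightly from above it rolls without slipping; let go at rest, it stays where it is left, but stroked fast it rolls on a little.
- bar_mark: the marking on the bar, turning with it: a blue stripe 150 mm long, 17 mm wide, along one side, with a bright scribed line and a black punch mark at mid-length; a short blue line on each end face points to it. Origin at the bar's centre on its axis, x along the bar, z from the axis out through the stripe (stripe up: z up). At first it faces 40 degrees off the top, either way, to underneath.
- fixture: drilling fixture bolted to the bench: base plate 240 x 100 x 16 mm, two steel V-blocks, blue stop. Origin on the bench midway between the V-blocks, x along the groove towards the stop, z up. V-blocks: 40 mm long (x), 64 mm wide, tops 56 mm above the bench, centred at x = -60 and +60 mm, with an 80 mm gap between them open down to the plate; 90 degree Vs, smooth ground faces.
- stop_seat (a point): where the bar's centre must finally be: on the axis of a bar lying in the Vs (59 mm above the bench) with its end against the stop, at x = +7 mm in the fixture; axes as the fixture's. The stop is an upright plate 50 mm wide, its top 78 mm above the bench, its face 90 mm from this point along +x. A bar in the Vs slides along under a push of 5 to 15 N.
- ink_jar: bystander: jar of blue marking ink with a black cap, 52 mm diameter, 72 mm high; origin at the centre of its underside
- hammer: bystander: wooden-handled hammer lying on the bench, 260 mm long; origin on the bench under its middle, x along the handle to the head
- scribing_block: bystander: scribing block (surface gauge), green foot 65 x 55 mm with a 178 mm high post and a thin 150 mm scriber held level at 125 mm height; origin at the centre of its underside, x along the scriber
- square: bystander: engineer's square lying flat, 95 mm stock and 130 mm blade, 15 mm high; origin under the middle of the stock, blade along x
Things that resemble listed ones, but are neither listed nor needed, are in the scene too. Of the things that look like the bar, the largest one is meant.

How it is judged:
By the outcome, as a careful person would: the job done as asked, in the order asked, and still so for the second after the job is handed in, with the robot touching nothing.
It also fails if it takes over 72 s, if anything falls off the work surface, if the arm or the gripper's body presses on something with over 40 N, if the wrist force passes 120 N, or if a joint passes its speed limit or range.

## Working session

There is one attempt and no reset: what is moved stays moved. The work goes in short steps, each a Python script; the robot and the scene stay as the last script left them, time stands still between calls to the robot, and variables do not carry over. Pictures are saved under pics/ and viewed, and the job is handed in when it is done.

```bash
ls -la; mkdir -p pics
python3 - <<'E'
from workcell import bot
import cv2,numpy as np
for n in ["scene","top","wrist"]:
    c=bot.read_camera(n); cv2.imwrite(f"pics/{n}0.png",c["pixels"]); print(n,c["fx"],c["fy"],c["cx"],c["cy"]); print(np.round(c["R"],4).tolist(),np.round(c["t"],4).tolist(), np.round(-c["R"].T@c["t"],3))
print(bot.current_clock(),bot.current_ee_pos(),bot.current_tool_rot())
E
```

```text
total 12
drwxr-xr-x  3 agent agent 4096 Dec  6 08:02 .
drwxr-xr-x 23 root  root  4096 Dec  6 08:02 ..
drwxr-xr-x  2 agent agent 4096 Dec  6 08:02 pics
scene 389.59795153688617 389.59795153688617 320.68967041994915 203.27289951045339
[[0.0762, 0.997, 0.0114], [0.8314, -0.0573, -0.5528], [-0.5505, 0.0516, -0.8333]] [-0.1054, -0.4882, 1.1576] [1.051 0.017 0.696]
top 504.47563412813133 504.47563412813133 322.94187807333105 199.1403398549153
[[0.001, -1.0, 0.0022], [-0.9989, -0.0011, -0.0465], [0.0465, -0.0021, -0.9989]] [0.0342, 0.6044, 1.283] [0.544 0.038 1.31 ]
wrist 310.3324475844845 310.3324475844845 319.75587769283965 199.30440962831452
[[0.3764, 0.9265, -0.0022], [0.8963, -0.3636, 0.2538], [0.2344, -0.0975, -0.9672]] [-0.5738, -0.0298, 0.3901] [0.151 0.559 0.384]
0.15 [0.21717039 0.53191128 0.21384737] [ 2.60739304e+00  1.75152942e+00 -2.06140608e-03]
```

View pics/scene0.png

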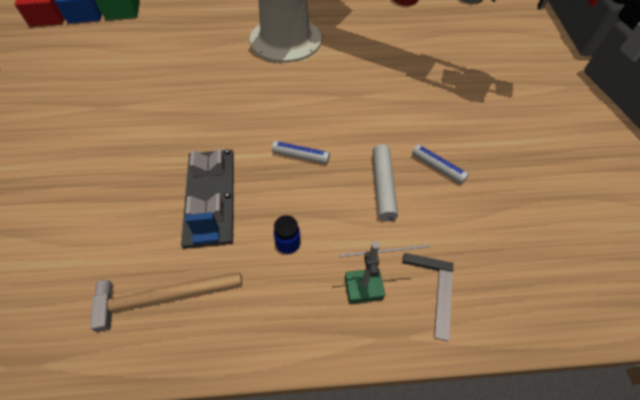

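View pics/top0.png

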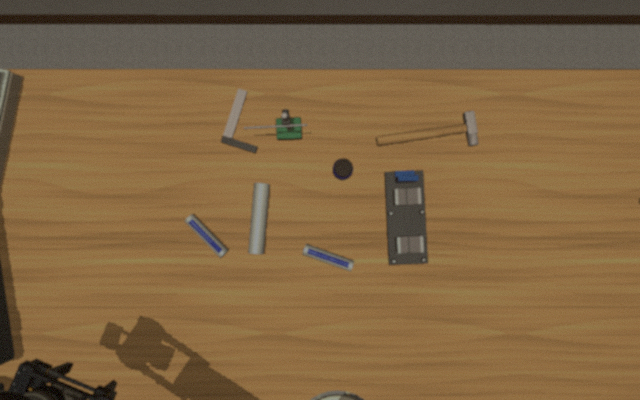

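View pics/wrist0.png

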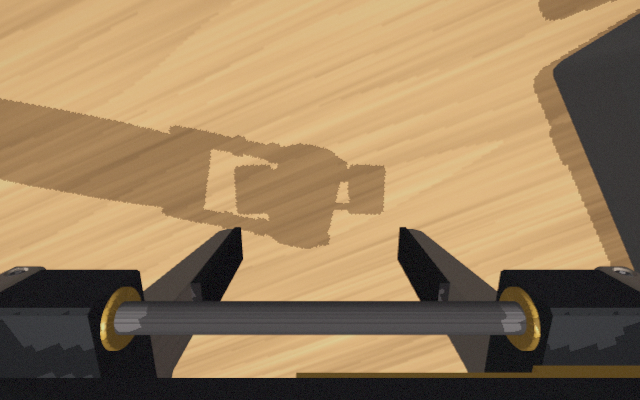

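Run:
```python
import cv2,numpy as np
a=cv2.imread("pics/scene0.png");b=cv2.imread("pics/top0.png")
c1=cv2.resize(a[135:230,355:425],None,fx=6,fy=6,interpolation=cv2.INTER_CUBIC)
c2=cv2.resize(b[170:265,225:295],None,fx=5,fy=5,interpolation=cv2.INTER_CUBIC)
h=max(c1.shape[0],c2.shape[0]);o=np.zeros((h,c1.shape[1]+c2.shape[1],3),np.uint8)
o[:c1.shape[0],:c1.shape[1]]=c1;o[:c2.shape[0],c1.shape[1]:]=c2
cv2.imwrite("pics/crop0.png",o)
```

```text
(no output)
```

View pics/crop0.png

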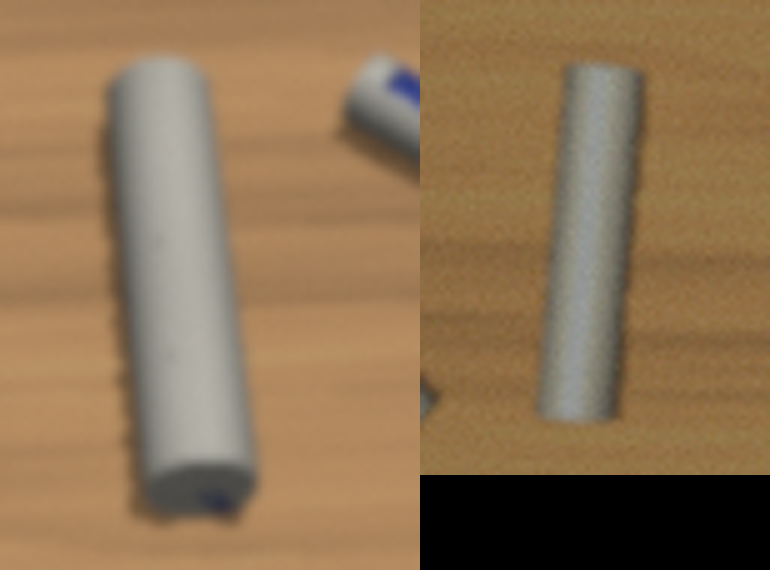

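```bash
cat > h.py <<'E'
import numpy as np,cv2
from workcell import bot
def proj(c,X):
    X=np.atleast_2d(X); p=X@c["R"].T+c["t"]; return np.c_[c["fx"]*p[:,0]/p[:,2]+c["cx"],c["fy"]*p[:,1]/p[:,2]+c["cy"]]
def ray(c,uv):
    uv=np.atleast_2d(uv).astype(float); d=np.c_[(uv[:,0]-c["cx"])/c["fx"],(uv[:,1]-c["cy"])/c["fy"],np.ones(len(uv))]@c["R"]
    return -c["R"].T@c["t"],d/np.linalg.norm(d,axis=1)[:,None]
def onplane(c,uv,n,p0):
    o,d=ray(c,uv); s=((np.array(p0)-o)@n)/(d@np.array(n)); return o+s[:,None]*d
def onz(c,uv,z): return onplane(c,uv,np.array([0,0,1.]),[0,0,z])
def tri(c1,u1,c2,u2):
    o1,d1=ray(c1,u1);o2,d2=ray(c2,u2);d1=d1[0];d2=d2[0]
    A=np.c_[d1,-d2];s=np.linalg.lstsq(A,o2-o1,rcond=None)[0]
    a=o1+s[0]*d1;b=o2+s[1]*d2; return (a+b)/2,np.linalg.norm(a-b)
def blobs(mask,amin=30):
    n,l,st,ce=cv2.connectedComponentsWithStats(mask.astype(np.uint8)); 
    return [(i,st[i],ce[i],l==i) for i in range(1,n) if st[i][4]>=amin]
def save(n,img): cv2.imwrite(f"pics/{n}.png",img)
E
python3 - <<'E'
from h import *
s=bot.read_camera("scene");t=bot.read_camera("top")
for n,c in (("scene",s),("top",t)):
    hsv=cv2.cvtColor(c["pixels"],cv2.COLOR_BGR2HSV); 
    for nm,m in (("grey",(hsv[...,1]<60)&(hsv[...,2]>75)),("blue",(hsv[...,0]>105)&(hsv[...,0]<130)&(hsv[...,1]>90))):
        for i,st,ce,mm in blobs(cv2.morphologyEx(m.astype(np.uint8),cv2.MORPH_OPEN,np.ones((2,2))),8):
            if st[1]>60 and st[4]<3000:
                r=cv2.minAreaRect(np.argwhere(mm)[:,::-1].astype(np.float32))
                print(n,nm,st,np.round(ce,1),"z.02:",np.round(onz(c,ce,.02)[0],3),np.round(r[1],1),round(r[2],1))
E
```

```text
scene grey [273 142  57  22 471] [301.2 154.2] z.02: [0.468 0.025 0.02 ] [57.5 12. ] 11.8
scene grey [ 374  146   24   75 1257] [385.2 182.7] z.02: [0.561 0.202 0.02 ] [74.1 18.6] 84.6
scene grey [414 146  55  38 487] [441.1 166.1] z.02: [0.524 0.335 0.02 ] [60. 13.] 30.2
scene grey [190 150  33  22 513] [206.1 160.6] z.02: [ 0.473 -0.188  0.02 ] [20.3 33.1] 85.6
scene grey [185 193  37  24 607] [203.2 205.1] z.02: [ 0.592 -0.183  0.02 ] [19.8 38. ] 84.3
scene grey [226 193   4   4  14] [227.5 194.7] z.02: [ 0.57  -0.135  0.02 ] [3. 3.] 90.0
scene grey [373 243  24  10  88] [380.7 248.4] z.02: [0.717 0.167 0.02 ] [24.   8.4] 21.3
scene grey [416 247   7   2  14] [419.  247.5] z.02: [0.721 0.242 0.02 ] [1. 6.] 90.0
scene grey [426 246   4   2   8] [427.5 246.5] z.02: [0.72  0.259 0.02 ] [1. 3.] 90.0
scene grey [398 249   8   2  16] [401.5 249.5] z.02: [0.722 0.207 0.02 ] [1. 7.] 90.0
scene grey [407 248   8   2  16] [410.5 248.5] z.02: [0.721 0.225 0.02 ] [1. 7.] 90.0
scene grey [342 253  26   5  53] [354.3 254.7] z.02: [0.727 0.114 0.02 ] [ 2.  25.3] 83.3
scene grey [436 270  17  71 
[... 1313 characters left out ...]
 grey [397 236  29  20 506] [411.4 245.4] z.02: [ 0.486 -0.191  0.02 ] [18.2 28.2] 87.5
top grey [304 246  50  25 320] [328.6 258. ] z.02: [0.454 0.02  0.02 ] [51.9 10.1] 19.2
top grey [423 259   4   4  15] [424.6 260.6] z.02: [ 0.448 -0.224  0.02 ] [3. 3.] 90.0
top grey [393 261   4   4  15] [394.6 262.4] z.02: [ 0.443 -0.148  0.02 ] [3. 3.] 90.0
top grey [314 392  31   8 171] [331.4 396.1] z.02: [0.108 0.013 0.02 ] [ 7. 30.] 90.0
top blue [396 172  23  10 184] [407.1 177. ] z.02: [ 0.661 -0.181  0.02 ] [ 9. 22.] 90.0
top blue [192 222  30  30 137] [206.3 237.1] z.02: [0.507 0.332 0.02 ] [40.3  3.5] 45.0
top blue [310 251  39  16 140] [329.  258.6] z.02: [0.453 0.019 0.02 ] [40.5  3.5] 19.3
```

Run:
```python
from h import *
s=bot.read_camera("scene");t=bot.read_camera("top")
# bar axis from top silhouette via minAreaRect, at z~.02..
hsv=cv2.cvtColor(t["pixels"],cv2.COLOR_BGR2HSV);m=(hsv[...,1]<75)&(hsv[...,2]>60)
for i,st,ce,mm in blobs(m,300):
    if abs(ce[0]-259)<8 and abs(ce[1]-219)<8:
        r=cv2.minAreaRect(np.argwhere(mm)[:,::-1].astype(np.float32)); b=cv2.boxPoints(r); b=b[np.argsort(b[:,1])]
        far=(b[0]+b[1])/2; near=(b[2]+b[3])/2; print("top",r,far,near); F=onz(t,far,.02)[0];N=onz(t,near,.02)[0]; print(F,N,np.linalg.norm(F-N))
C=(F+N)/2; ax=(F-N)/np.linalg.norm(F-N); print("C",C,"yaw",np.degrees(np.arctan2(ax[1],ax[0])))
# far end face plane
E=C+.09*ax; E[2]=.02
print("end proj scene",proj(s,[E,E+[0,.02,0],E-[0,.02,0],E+[0,0,.02],E-[0,0,.02]]).round(1))
px=s["pixels"]; v,u=np.mgrid[205:228,376:404]
d=px[205:228,376:404].astype(int); print((d[...,0]-d[...,2]))
bl=(d[...,0]-d[...,2])>5
uv=np.c_[u[bl],v[bl]]; w=(d[...,0]-d[...,2])[bl]
P=onplane(s,uv,ax,E)-E; lat=np.array([-ax[1],ax[0],0])
yy=P@lat; zz=P[:,2]; print(np.c_[uv,w,(yy*1000).round(1),(zz*1000).round(1)])
print("mean",np.average(yy,weights=w),np.average(zz,weights=w), np.degrees(np.arctan2(np.average(yy,weights=w),np.average(zz,weights=w))))
save("end0",cv2.resize(px[195:235,365:415],None,fx=12,fy=12,interpolation=cv2.INTER_NEAREST))
```

```text
top ((258.4240417480469, 218.1238250732422), (14.90029239654541, 70.94965362548828), 4.969740867614746) [261.49722 182.78236] [255.35088 253.46529]
[0.64584966 0.19238898 0.02      ] [0.46543385 0.20682184 0.02      ] 0.1809921804370841
C [0.55564176 0.19960541 0.02      ] yaw -4.573792879825416
end proj scene [[387.3 216.1]
 [396.9 215.6]
 [377.6 216.7]
 [388.8 210.9]
 [385.8 221.2]]
[[-58 -36 -15  -8  -9  -9  -9 -11 -10 -11 -11 -11 -11 -12 -12 -12 -11 -10
  -10 -12 -28 -60 -79 -83 -84 -84 -84 -83]
 [-58 -36 -17  -9  -8  -9 -10 -11 -11 -11 -12 -12 -12 -13 -13 -12 -11 -10
   -9 -11 -27 -56 -76 -82 -83 -83 -84 -84]
 [-55 -37 -17  -9  -8  -9 -10  -9 -11 -12 -11 -11 -12 -12 -12 -11 -11 -11
  -11 -11 -23 -52 -73 -82 -83 -83 -83 -82]
 [-53 -37 -17 -10  -9  -9 -10 -10 -11 -11 -12 -12 -12 -12 -13 -11 -12 -11
  -10 -11 -21 -46 -69 -80 -82 -82 -83 -82]
 [-56 -39 -19  -9  -8  -9 -10 -10 -11 -11 -12 -12 -13 -12 -12 -11 -12 -12
  -11 -11 -18 -43 -68 -80 -83 -82 -84 -83]
 [-61 -44 -21 -10  -8  -8 -10 -10 -11 -10 -10 -11 -11 -11 -11 -11 -10 -10
  -10 -10 -18 -40 -67 -79 -82 -82 -83 -82]
 [-64 -45 
[... 1610 characters left out ...]
 -80 -80 -80 -79]
 [-79 -78 -80 -79 -78 -79 -79 -79 -79 -78 -78 -78 -79 -79 -78 -78 -78 -78
  -78 -77 -79 -78 -78 -78 -79 -78 -78 -78]
 [-80 -79 -79 -78 -78 -77 -78 -78 -78 -79 -79 -78 -79 -77 -78 -77 -77 -78
  -77 -77 -78 -78 -79 -78 -79 -79 -80 -79]
 [-81 -81 -80 -79 -79 -79 -79 -80 -80 -81 -80 -81 -79 -79 -79 -79 -79 -78
  -79 -79 -79 -80 -80 -80 -81 -81 -82 -81]]
[[389.  217.    7.    4.1  -3.3]
 [390.  217.    8.    6.1  -3.3]
 [391.  217.    8.    8.2  -3.2]
 [389.  218.    8.    4.7  -7.2]
 [390.  218.   12.    6.8  -7.2]
 [391.  218.   13.    8.8  -7.2]
 [392.  218.   10.   10.9  -7.1]
 [391.  219.    8.    9.5 -11.1]]
mean 0.007588335731883267 -0.006397332311580881 130.1325009999214
```

View pics/end0.png

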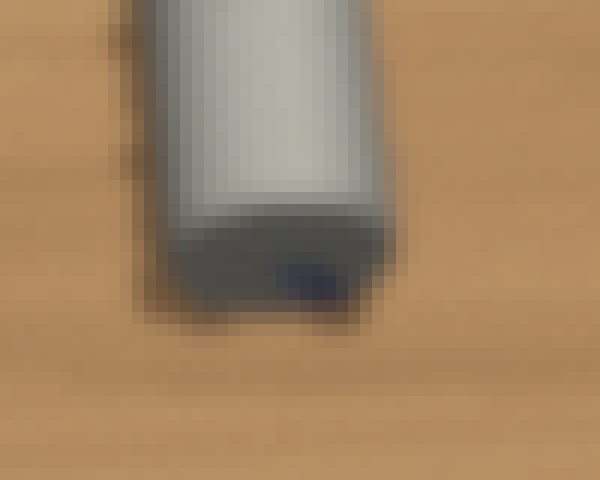

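The listed candidates, in top-view pixels:
- **Large plain bar (259,218):** about 15 x 71 px, which is roughly 180 x 40 mm.
- **Small striped bar (206,236):** about 10 x 51 px.
- **Small striped bar (328,258):** about 10 x 51 px.

The large one is meant, and the crop confirms it. Its end-face line points down towards +y, about 135° off the top. I'll hover over it next.

```bash
cat >> h.py <<'E'
from scipy.spatial.transform import Rotation as Ro
def down(xdir):
    x=np.array([xdir[0],xdir[1],0.]);x/=np.linalg.norm(x);z=np.array([0,0,-1.]);y=np.cross(z,x)
    return Ro.from_matrix(np.c_[x,y,z]).as_rotvec()
E
python3 - <<'E'
from h import *
yaw=np.radians(-4.6);a=np.array([np.cos(yaw),np.sin(yaw),0]);lat=np.array([-a[1],a[0],0])
C=np.array([.5556,.1996,0])
for sgn in (1,-1):
    q=bot.inverse_kinematics(list(C+[0,0,.15]),down(sgn*a)); print(sgn,None if q is None else np.round(q,2))
r=down(a)
bot.goto(list(C+[0,0,.16]),r); print(bot.current_clock(),bot.current_contact_force().round(2) if hasattr(bot.current_contact_force(),'round') else bot.current_contact_force())
w=bot.read_camera("wrist");save("w1",w["pixels"]);np.save("w1.npy",w,allow_pickle=True);print(np.round(-w["R"].T@w["t"],3))
E
```

```text
1 [0.14 0.25 1.62 0.   1.27 0.22]
-1 [ 0.14  0.25  1.62  0.    1.27 -2.92]
2.0917 [-0.23  0.41  0.45]
[0.561 0.271 0.33 ]
```

View pics/w1.png

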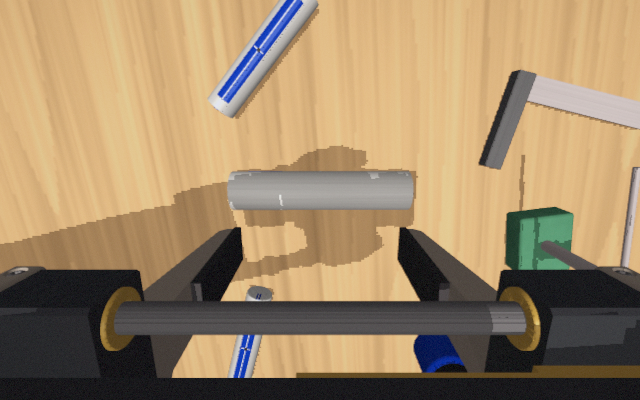

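Run:
```python
from h import *
w=np.load("w1.npy",allow_pickle=True).item()
hsv=cv2.cvtColor(w["pixels"],cv2.COLOR_BGR2HSV);m=(hsv[...,1]<45)&(hsv[...,2]>70)
m[:150]=0;m[222:]=0;m[:,:200]=0;m[:,440:]=0
for i,st,ce,mm in blobs(m,1000):
    r=cv2.minAreaRect(np.argwhere(mm)[:,::-1].astype(np.float32));b=cv2.boxPoints(r);b=b[np.argsort(b[:,0])]
    print(st,r); n=(b[0]+b[1])/2;f=(b[2]+b[3])/2
    for z in(.02,.025):
        N=onz(w,n,z)[0];F=onz(w,f,z)[0];print(z,N,F,np.linalg.norm(F-N),(N+F)/2,np.degrees(np.arctan2((F-N)[1],(F-N)[0])))
t=bot.read_camera("top");print("tri",tri(w,(n+f)/2,t,[258.42,218.12]))
```

```text
[ 227  171  186   39 7057] ((319.5, 190.0), (38.0, 185.0), 90.0)
0.02 [0.46046742 0.20722578 0.02      ] [0.64955099 0.19268563 0.02      ] 0.18964180902341696 [0.5550092 0.1999557 0.02     ] -4.397279946710084
0.025 [0.46208463 0.20826037 0.025     ] [0.64811935 0.19395466 0.025     ] 0.18658394441467588 [0.55510199 0.20110752 0.025     ] -4.397279946710078
tri (array([0.555179  , 0.19975522, 0.01919109]), np.float64(0.0003709945061647793))
```

```bash
cat >> h.py <<'E'
def press(P,r,z0=.046,F=6,zmin=.035,step=.001):
    "lower from z0 until vertical force>F"
    f0=np.array(bot.current_contact_force())[2]
    bot.line_to([P[0],P[1],z0],max_speed=.12); z=z0
    f0=np.array(bot.current_contact_force())[2]
    while z>zmin:
        z-=step; bot.line_to([P[0],P[1],z],max_speed=.03)
        f=np.array(bot.current_contact_force())[2]-f0
        if f>F: break
    print("press z",round(z,4),"actual",np.round(bot.current_ee_pos(),4),"Fz",round(f,2)); return z
E
python3 - <<'E'
from h import *
yaw=np.radians(-4.5);a=np.array([np.cos(yaw),np.sin(yaw),0]);lat=np.array([-a[1],a[0],0]);r=down(a)
C=np.array([.5552,.1998,0])
S=C+.0085*lat
bot.line_to([*S[:2],.06],r,max_speed=.15)
z=press(S,r)
E_=S-.034*lat
bot.line_to([*E_[:2],z],max_speed=.03)
print(bot.current_contact_force(),bot.current_ee_pos())
bot.hold(.2)
bot.line_to([*E_[:2],.06],max_speed=.06); print(bot.current_clock())
t=bot.read_camera("top");save("t2",cv2.resize(t["pixels"][170:270,180:340],None,fx=4,fy=4))
w=bot.read_camera("wrist");save("w2",w["pixels"])
print(bot.current_clock())
E
```

```text
press z 0.039 actual [0.5562 0.2085 0.0402] Fz 8.56
[-3.33487062 -0.22996295  8.80416491] [0.55353454 0.17453954 0.04017039]
7.0083
7.1083
```

View pics/w2.png

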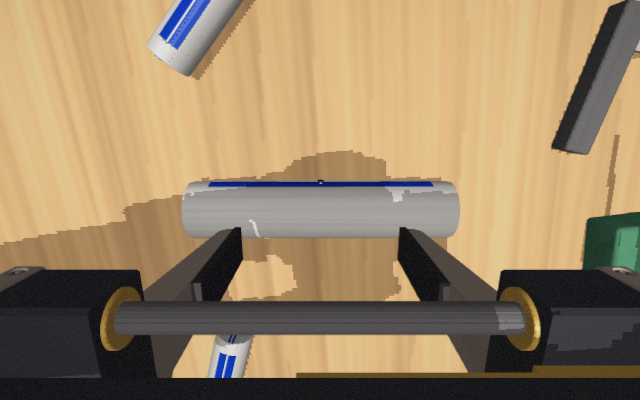

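```bash
cat >> h.py <<'E'
yaw=np.radians(-4.5);a=np.array([np.cos(yaw),np.sin(yaw),0]);lat=np.array([-a[1],a[0],0]);r=down(a)
def stroke(C,d,h=None):
    "roll bar at C by finger travel d along +lat"
    S=C-d/2*lat; E_=C+d/2*lat
    bot.line_to([*S[:2],.055],max_speed=.15)
    z=press(S,r,z0=.043)
    bot.line_to([*E_[:2],z],max_speed=.03)
    print("F",np.round(bot.current_contact_force(),2),np.round(bot.current_ee_pos(),4)); bot.hold(.3)
    bot.line_to([*E_[:2],.06],max_speed=.06)
E
python3 - <<'E'
from h import *
C=np.array([.5552,.1998,0])-.017*lat
stroke(C,-.034)
w=bot.read_camera("wrist");save("w3",w["pixels"]);np.save("w3.npy",w,allow_pickle=True)
t=bot.read_camera("top");save("t3",cv2.resize(t["pixels"][170:270,180:340],None,fx=4,fy=4))
print(bot.current_clock())
E
```

```text
press z 0.037 actual [0.5557 0.2005 0.0384] Fz 9.72
F [-9.04  0.82 22.37] [0.553  0.1664 0.04  ]
11.4
```

View pics/w3.png

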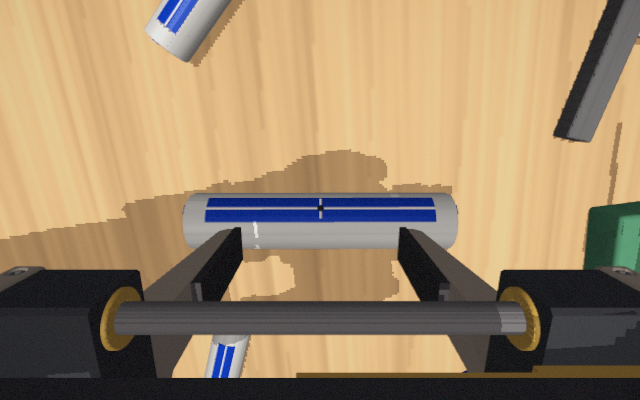

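View pics/t3.png

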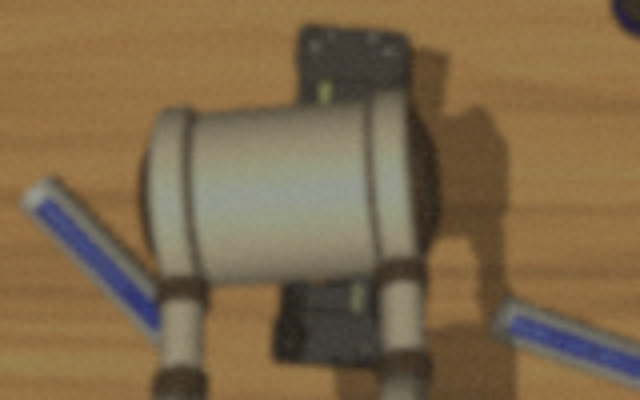

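```bash
cat >> h.py <<'E'
def barmeas(w,u=None,v0=150,v1=262,us=range(255,390,5),zax=.02,verbose=True):
    """per column: silhouette rows, bright line row between blue bands -> axis pos at z=zax, angle of line (deg, + towards +lat)"""
    px=w["pixels"]; hsv=cv2.cvtColor(px,cv2.COLOR_BGR2HSV)
    blue=(hsv[...,0]>105)&(hsv[...,0]<130)&(hsv[...,1]>110)
    bar=((hsv[...,1]<55)&(hsv[...,2]>50))|blue
    out=[]
    for uu in us:
        col=bar[v0:v1,uu].astype(np.uint8).reshape(-1,1)
        bl=[b for b in blobs(col,15)]
        if not bl: continue
        b=max(bl,key=lambda b:b[1][4]); top=v0+b[1][1]-.5; bot_=top+b[1][3]
        vb=np.where(blue[v0:v1,uu])[0]+v0
        if len(vb)<4: continue
        seg=hsv[vb.min():vb.max()+1,uu,1].astype(float); gap=~blue[vb.min():vb.max()+1,uu]
        line=(vb.min()+np.where(gap)[0].mean()) if gap.any() else np.nan
        mid=(vb.min()+vb.max())/2
        o,d=ray(w,[[uu,top],[uu,bot_],[uu,line],[uu,mid],[uu,vb.min()-.5],[uu,vb.max()+.5]])
        # project to cross-section (lat,z)
        d2=np.c_[d@lat,d[:,2]];d2/=np.linalg.norm(d2,axis=1)[:,None]; o2=np.array([o@lat,o[2]])
        bis=d2[0]+d2[1];bis/=np.linalg.norm(bis); half=.5*np.arccos(d2[0]@d2[1]); dist=.02/np.sin(half)
        axr=o2+dist*bis; axz=o2+bis*(zax-o2[1])/bis[1]
        def ang(dd,c):
            p=o2-c;B=p@dd;D=B*B-(p@p-.0004)
            if D<0: return np.nan
            q=p+(-B-np.sqrt(D))*dd; return np.degrees(np.arctan2(q[0],q[1]))
        out.append([uu,top,bot_,line,*axr,*axz,ang(d2[2],axz),ang(d2[3],axz),ang(d2[4],axz),ang(d2[5],axz)])
    out=np.array(out)
    m=np.nanmedian(out,axis=0)
    if verbose: print(len(out),"rows",m[1:4].round(1),"axis by radius",m[4:6].round(4),"by z",m[6:8].round(4),"line ang",m[8].round(1),"band mid",m[9].round(1),"edges",m[10:].round(1), "std",np.nanstd(out[:,8]).round(1))
    return m
E
python3 - <<'E'
from h import *
w=np.load("w3.npy",allow_pickle=True).item()
m=barmeas(w)
print(np.round(np.array([.5552,.1998,0])@lat-.034,4))
m=barmeas(w,us=range(258,385,10))
E
```

```text
26 rows [209.5 248.5 208. ] axis by radius [ 0.1687 -0.0722] by z [0.2026 0.02  ] line ang 64.8 band mid 60.6 edges [68.8 34.2] std 12.7
0.2087
13 rows [209.5 248.5 208. ] axis by radius [ 0.1686 -0.0722] by z [0.2026 0.02  ] line ang 64.8 band mid 60.6 edges [68.8 34.2] std 11.1
```

```bash
sed -i 's/^    out=\[\]$/    bar=cv2.morphologyEx(bar.astype(np.uint8),cv2.MORPH_CLOSE,np.ones((7,1)));out=[]/' h.py
python3 - <<'E'
from h import *
w=np.load("w3.npy",allow_pickle=True).item()
m=barmeas(w)
print(cv2.cvtColor(w["pixels"],cv2.COLOR_BGR2HSV)[188:254,300].tolist())
E
```

```text
26 rows [192.5 248.5 208. ] axis by radius [0.2083 0.018 ] by z [0.209 0.02 ] line ang 42.4 band mid 39.3 edges [68.8 16.5] std 0.0
[[17, 119, 163], [17, 117, 165], [17, 120, 164], [16, 118, 164], [16, 109, 155], [15, 10, 103], [21, 16, 113], [19, 17, 122], [25, 12, 124], [128, 9, 118], [115, 218, 109], [112, 243, 108], [112, 232, 111], [113, 231, 115], [114, 229, 119], [114, 231, 118], [114, 227, 120], [114, 229, 119], [117, 140, 129], [120, 27, 149], [12, 21, 178], [116, 76, 141], [114, 217, 128], [113, 228, 131], [112, 239, 131], [114, 232, 131], [113, 230, 131], [112, 236, 133], [114, 214, 138], [113, 214, 142], [113, 210, 143], [113, 226, 139], [113, 218, 144], [115, 160, 145], [114, 55, 154], [19, 12, 168], [20, 9, 168], [17, 10, 171], [17, 11, 169], [20, 9, 171], [21, 11, 170], [17, 11, 170], [17, 14, 170], [17, 11, 170], [19, 12, 167], [15, 12, 165], [17, 11, 164], [20, 9, 163], [19, 12, 166], [17, 11, 168], [13, 11, 167], [20, 9, 164], [17, 11, 164], [21, 11, 161], [17, 14, 159], [13, 11, 156], [15, 10, 149], [20, 10, 148], [6, 9, 144], [17, 13, 141], [13, 29, 139], [16, 105, 155], [17, 123, 166], [16, 119, 167], [17, 122, 167], [17, 119, 167]]
```

The wrist view shows the scribed line at row 208, and the bar silhouette spans rows 192–248. The stripe is 42.4° off the top towards +y (the band edges average 42.6°). I'll roll the remaining 42.4°.

Run:
```python
from h import *
C=np.array([.5552,.1998,0])-.0341*lat
d=np.radians(42.4)*.02*2
stroke(C,-d)
w=bot.read_camera("wrist");save("w4",w["pixels"]);np.save("w4.npy",w,allow_pickle=True)
print(C@lat-d/2); barmeas(w)
print(bot.current_clock())
```

```text
press z 0.038 actual [0.554  0.1811 0.0392] Fz 8.82
F [-7.27 -0.08 15.77] [0.5516 0.1513 0.0401]
0.19384418117106658
27 rows [192.5 248.5 230. ] axis by radius [0.1935 0.0181] by z [0.1941 0.02  ] line ang 0.3 band mid 2.3 edges [ 25.8 -25.9] std 0.0
15.15
```

View pics/w4.png

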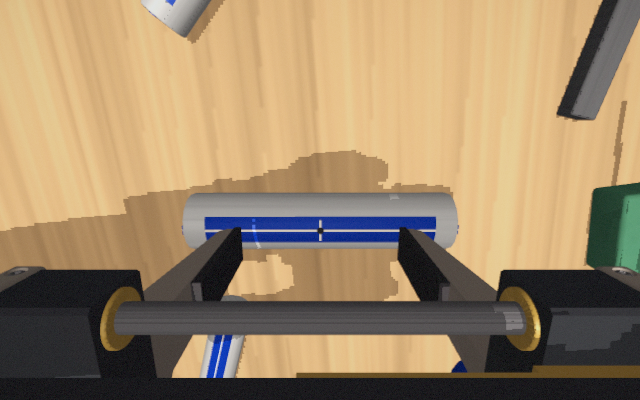

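Stripe is up: line angle is 0.3°, the band edges are symmetric at ±25.8°, and the bar lies still. Next I'll measure its centre and yaw, then look at the fixture from two wrist positions.

Run:
```python
from h import *
w=np.load("w4.npy",allow_pickle=True).item()
px=w["pixels"]; g=cv2.cvtColor(px,cv2.COLOR_BGR2HSV)
pts=[]
hs=g; blue=(hs[...,0]>105)&(hs[...,0]<130)&(hs[...,1]>110); blue[:185]=0;blue[250:]=0
cols=np.where(blue[:,190:450].sum(0)>8)[0]+190; print("stripe cols",cols.min(),cols.max())
dark=np.argwhere(g[222:240,310:332,2]<60); print("punch",dark.mean(0)+[222,310] if len(dark) else None)
for u in (cols.min()-.5,320,cols.max()+.5): print(onz(w,[[u,230]],.04)[0])
# bar moved? line rows at two cols
for u in (260,380):
    c=g[225:236,u]; print(u,c[:,1].tolist())
bot.line_to([.55,.10,.19],max_speed=.25)
yf=np.radians(2.5); rf=down([np.cos(yf),np.sin(yf)])
for i,y in enumerate((-.17,-.25)):
    bot.goto([.55,y,.19],rf); w=bot.read_camera("wrist"); save(f"f{i}",w["pixels"]);np.save(f"f{i}.npy",w,allow_pickle=True)
t=bot.read_camera("top");save("t5",cv2.resize(t["pixels"][160:270,180:340],None,fx=4,fy=4)); np.save("t5.npy",t,allow_pickle=True)
print(bot.current_clock())
```

```text
stripe cols 205 435
punch [230.17391304 320.        ]
[0.4769013  0.15714577 0.04      ]
[0.55175121 0.15138447 0.04      ]
[0.62662034 0.14562169 0.04      ]
260 [202, 205, 214, 228, 63, 25, 20, 215, 215, 224, 225]
380 [219, 206, 215, 206, 50, 25, 19, 220, 253, 220, 221]
17.475
```

View pics/f0.png

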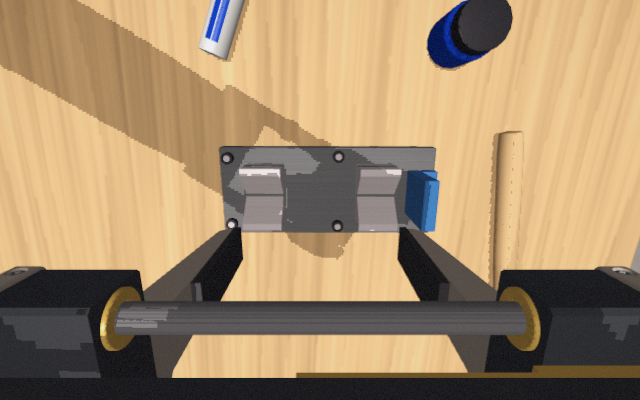

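View pics/f1.png

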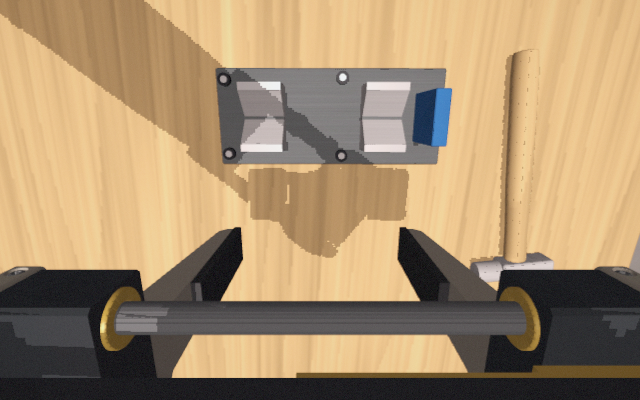

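View pics/t5.png

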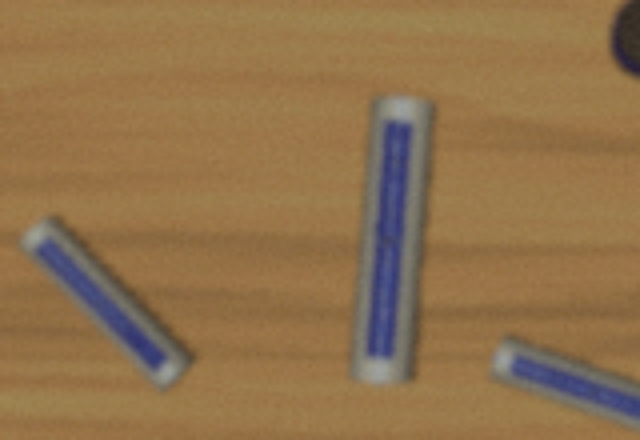

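Run:
```python
import cv2,numpy as np
a=cv2.imread("pics/f0.png")[135:245,205:455];b=cv2.imread("pics/f1.png")[60:170,205:455]
f=lambda x:cv2.resize(x,None,fx=3,fy=2.6,interpolation=cv2.INTER_CUBIC)
cv2.imwrite("pics/fz.png",np.vstack([f(a),f(b)]))
```

```text
(no output)
```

View pics/fz.png

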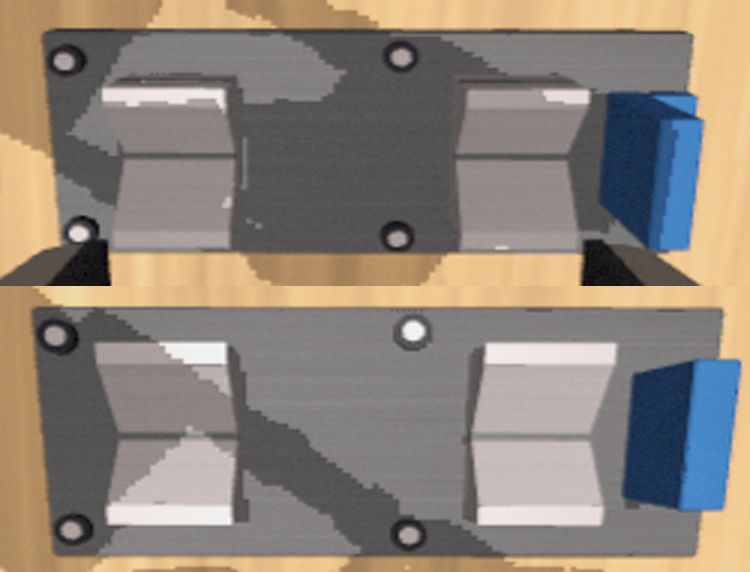

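Run:
```python
from h import *
f0=np.load("f0.npy",allow_pickle=True).item();f1=np.load("f1.npy",allow_pickle=True).item()
p0=lambda x,y:[205+(x+.5)/3-.5,135+(y+.5)/2.6-.5]
p1=lambda x,y:[205+(x+.5)/3-.5,60+(y-286+.5)/2.6-.5]
L={"apA_out":((120,155),(118,436)),"apA_in":((235,155),(237,436)),"apB_in":((457,156),(467,438)),"apB_out":((568,156),(592,438)),
"A_top+y_in":((224,88),(226,344)),"A_top+y_out":((103,88),(95,344)),"B_top+y_out":((589,90),(616,344)),"B_top+y_in":((466,90),(486,344)),
"A_top-y_in":((230,248),(233,523)),"A_top-y_out":((112,248),(107,523)),"B_top-y_in":((460,248),(479,523)),"B_top-y_out":((577,248),(602,523)),
"stop+y":((663,119),(697,360)),"stop-y":((658,249),(683,509)),
"base_fl":((44,32),(33,308)),"base_fr":((692,35),(722,309))}
R={}
for k,(a,b) in L.items():
    X,e=tri(f0,p0(*a),f1,p1(*b)); R[k]=X; zk=.056 if 'top' in k else .078 if 'stop' in k else .016 if 'base' in k else .0307
    print(k,X.round(4),"err",round(e*1000,1),"| f0@z",onz(f0,p0(*a),zk)[0][:2].round(4),"f1@z",onz(f1,p1(*b),zk)[0][:2].round(4))
```

```text
apA_out [ 0.469  -0.1818  0.0311] err 0.9 | f0@z [ 0.4684 -0.182 ] f1@z [ 0.4694 -0.1818]
apA_in [ 0.5101 -0.18    0.0307] err 0.1 | f0@z [ 0.5102 -0.18  ] f1@z [ 0.51 -0.18]
apB_in [ 0.5899 -0.1772  0.0287] err 2.1 | f0@z [ 0.5907 -0.1767] f1@z [ 0.5886 -0.1772]
apB_out [ 0.6316 -0.1752  0.0288] err 0.3 | f0@z [ 0.631  -0.1748] f1@z [ 0.6313 -0.1753]
A_top+y_in [ 0.5086 -0.1482  0.0528] err 0.0 | f0@z [ 0.5089 -0.1477] f1@z [ 0.509  -0.1486]
A_top+y_out [ 0.4683 -0.1501  0.053 ] err 0.4 | f0@z [ 0.4693 -0.1496] f1@z [ 0.4688 -0.1504]
B_top+y_out [ 0.6288 -0.143   0.0552] err 0.1 | f0@z [ 0.6286 -0.1429] f1@z [ 0.6285 -0.1431]
B_top+y_in [ 0.5886 -0.1449  0.0554] err 0.4 | f0@z [ 0.5883 -0.1448] f1@z [ 0.5887 -0.1449]
A_top-y_in [ 0.5122 -0.2112  0.0579] err 0.2 | f0@z [ 0.5119 -0.2119] f1@z [ 0.5121 -0.2114]
A_top-y_out [ 0.4717 -0.213   0.0581] err 0.1 | f0@z [ 0.4711 -0.2139] f1@z [ 0.4713 -0.2133]
B_top-y_in [ 0.5913 -0.2076  0.0576] err 0.4 | f0@z [ 0.5913 -0.2082] f1@z [ 0.5917 -0.2078]
B_top-y_out [ 0.6312 -0.2059  0.0572] err 0.1 | f0@z [ 0.6317 -0.2063] f1@z [ 0.6315 -0.206 ]
stop+y [ 0.6473 -0.1493  0.0755] err 0.2 | f0@z [ 0.6544 -0.1529] f1@z [ 0.6541 -0.1473]
stop-y [ 0.651  -0.1983  0.0759] err 2.3 | f0@z [ 0.6596 -0.2054] f1@z [ 0.657  -0.1997]
base_fl [ 0.437  -0.1338  0.0136] err 0.4 | f0@z [ 0.438  -0.1336] f1@z [ 0.4375 -0.1342]
base_fr [ 0.6741 -0.1238  0.0163] err 0.2 | f0@z [ 0.6744 -0.1238] f1@z [ 0.6741 -0.1238]
```

Triangulated heights agree with the text: groove apex 0.029–0.031 m, block tops about 0.056 m, stop top 0.076 m. The fixture is at (0.5501, -0.1783) with a yaw of 2.5°. I'll go back to the bar and check the alignment before the grasp.

Run:
```python
from h import *
C=np.array([.5518,.1513]); rg=down(lat)
bot.goto([*C,.10],rg); 
w=bot.read_camera("wrist"); save("g0",w["pixels"]);np.save("g0.npy",w,allow_pickle=True)
print(bot.current_clock(),np.round(bot.current_ee_pos(),4))
hs=cv2.cvtColor(w["pixels"],cv2.COLOR_BGR2HSV); blue=(hs[...,0]>105)&(hs[...,0]<130)&(hs[...,1]>110)
for v in range(20,300,20):
    u=np.where(blue[v,250:390])[0]+250
    print(v,(u.min(),u.max(),(u.min()+u.max())/2) if len(u) else None)
```

```text
19.05 [0.5525 0.1503 0.1005]
20 None
40 None
60 None
80 None
100 None
120 (np.int64(310), np.int64(332), np.float64(321.0))
140 (np.int64(310), np.int64(332), np.float64(321.0))
160 (np.int64(310), np.int64(332), np.float64(321.0))
180 (np.int64(310), np.int64(332), np.float64(321.0))
200 (np.int64(310), np.int64(332), np.float64(321.0))
220 (np.int64(311), np.int64(332), np.float64(321.5))
240 (np.int64(311), np.int64(331), np.float64(321.0))
260 (np.int64(311), np.int64(331), np.float64(321.0))
280 (np.int64(312), np.int64(331), np.float64(321.5))
```

View pics/g0.png

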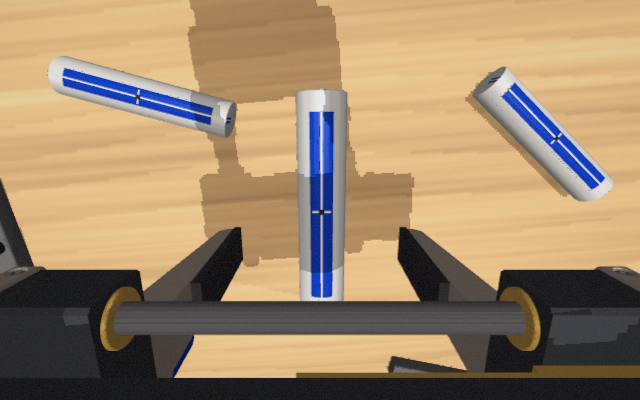

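Run:
```python
from h import *
C=np.array([.5518,.1513]); rg=down(lat)
print(np.round(bot.current_ee_pos(),4))
bot.line_to([*C,.05],rg,max_speed=.12); p=np.array(bot.current_ee_pos());print(p.round(4))
w=bot.read_camera("wrist")
hs=cv2.cvtColor(w["pixels"],cv2.COLOR_BGR2HSV); blue=(hs[...,0]>105)&(hs[...,0]<130)&(hs[...,1]>110); bar=cv2.morphologyEx(((hs[...,1]<55)|blue).astype(np.uint8),cv2.MORPH_CLOSE,np.ones((1,5)))
save("g1",w["pixels"])
for v in (120,150,180,210,222):
    u=np.where(blue[v,270:380])[0]+270; b=[x for x in blobs(bar[v,260:385].reshape(1,-1),30)]
    print(v,(u.min()+u.max())/2 if len(u) else None,[(260+x[1][0],260+x[1][0]+x[1][2]-1) for x in b])
print(bot.current_clock())
```

```text
[0.5525 0.1503 0.1005]
[0.5521 0.151  0.0502]
120 320.5 [(np.int32(290), np.int32(352))]
150 320.5 [(np.int32(290), np.int32(351))]
180 321.0 [(np.int32(292), np.int32(350))]
210 320.5 [(np.int32(292), np.int32(350))]
222 320.5 [(np.int32(292), np.int32(349))]
19.6667
```

View pics/g1.png

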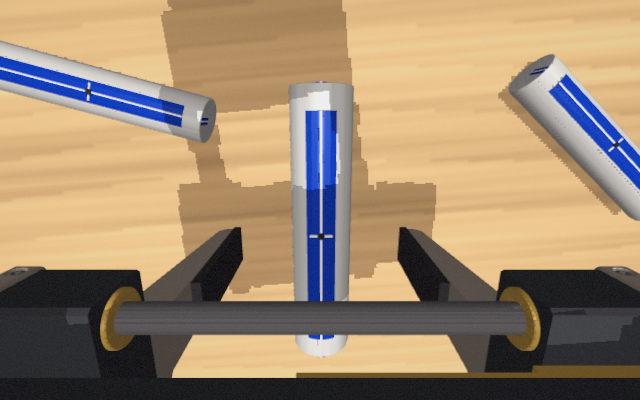

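Bar, stripe and finger midline are all at u ≈ 320–321, so the jaws are centred. I'll grasp and lift.

Run:
```python
from h import *
C=np.array([.5517,.1515])
bot.line_to([*C,.004],max_speed=.08); print(np.round(bot.current_ee_pos(),4),np.round(bot.current_contact_force(),1))
bot.set_gripper(.5); bot.set_gripper(.46); f=bot.current_contact_force(); print(np.round(f,2),bot.current_opening())
bot.set_gripper(.3,30); print(bot.current_opening(),np.round(bot.current_contact_force(),2),np.round(bot.current_ee_pos(),4),bot.current_clock())
w=bot.read_camera("wrist");save("g2",w["pixels"])
bot.line_to([*C,.03],max_speed=.06);print(np.round(bot.current_contact_force(),2))
bot.line_to([*C,.14],max_speed=.15)
w=bot.read_camera("wrist");save("g3",w["pixels"]);np.save("g3.npy",w,allow_pickle=True)
s=bot.read_camera("scene");save("s3",s["pixels"])
print(bot.current_opening(),np.round(bot.current_contact_force(),2),bot.current_clock())
```

```text
[0.5519 0.1515 0.004 ] [-0.   0.4  0.5]
[-0.44 -0.4   0.2 ] 0.45863744055723266
0.4307373154042555 [-0.39  0.76  0.88] [0.5517 0.1516 0.004 ] 21.6833
[ 0.02  0.75 -6.08]
0.4242476528965462 [-0.99  0.93 -5.72] 23.3
```

View pics/g2.png

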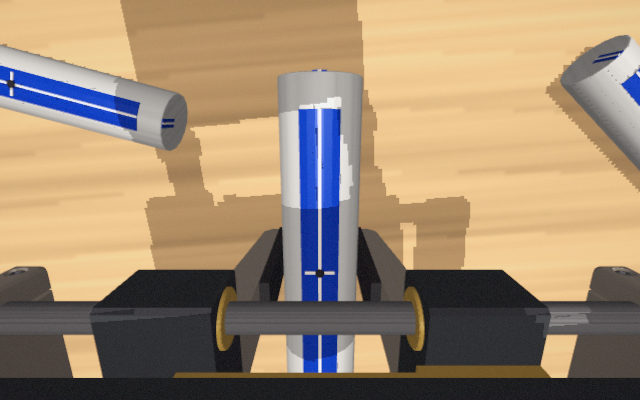

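View pics/g3.png

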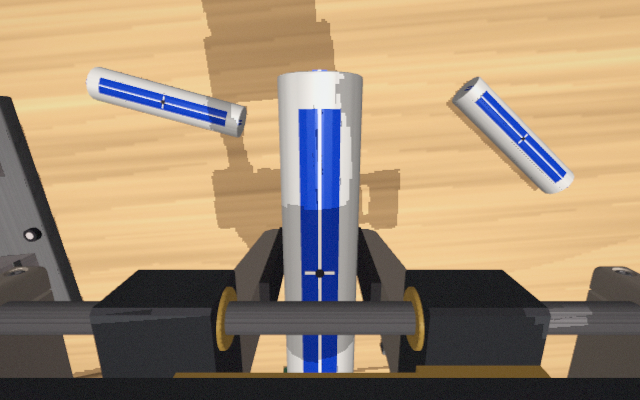

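```bash
cat >> h.py <<'E'
yf=np.radians(2.5);fx=np.array([np.cos(yf),np.sin(yf)]);fy=np.array([-fx[1],fx[0]]);FO=np.array([.5501,-.1783])
rp=down(fy)
def fix(p): d=np.array(p)[:2]-FO; return np.round([d@fx*1000,d@fy*1000,p[2]*1000],2)
E
python3 - <<'E'
from h import *
P=FO-.005*fx
bot.line_to([*P,.15],rp,max_speed=.2); bot.hold(.1)
print(fix(bot.current_ee_pos()),bot.current_clock())
bot.line_to([*P,.075],max_speed=.1); bot.hold(.1)
print(fix(bot.current_ee_pos()),np.round(bot.current_contact_force(),2),bot.current_clock())
w=bot.read_camera("wrist");save("p0",w["pixels"]);np.save("p0.npy",w,allow_pickle=True)
s=bot.read_camera("scene");save("p0s",cv2.resize(s["pixels"][100:260,130:290],None,fx=4,fy=3.75))
E
```

```text
[ -4.94   0.84 149.91] 25.2
[-4.24 -0.47 76.08] [-0.46  0.21 -5.28] 26.2
```

View pics/p0.png

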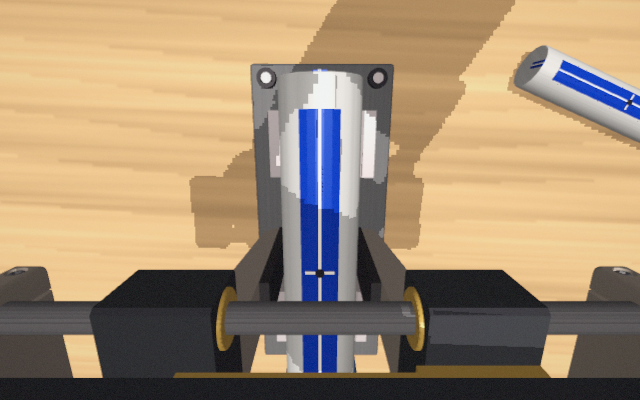

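View pics/p0s.png

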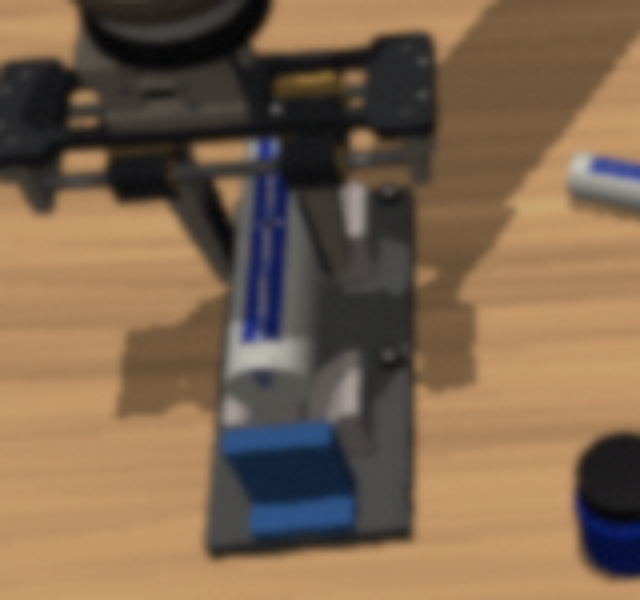

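Run:
```python
from h import *
P=FO-.005*fx+.0006*fy
bot.line_to([*P,.048],max_speed=.06)
f0=np.array(bot.current_contact_force());print(fix(bot.current_ee_pos()),f0.round(2))
z=.048
while z>.037:
    z-=.001; bot.line_to([*P,z],max_speed=.02); f=np.array(bot.current_contact_force())
    if f[2]-f0[2]>5.: break
print("z",z,fix(bot.current_ee_pos()),f.round(2),np.round(bot.current_ft_torque(),2),bot.current_clock())
```

```text
[-5.13  0.67 47.67] [-0.28  0.02 -5.04]
z 0.041999999999999996 [-4.73  0.56 43.23] [-3.91  2.1   5.24] [ 0.44  0.78 -0.14] 28.4
```

Run:
```python
from h import *
x=-.005; base=None
f0=np.array(bot.current_contact_force())[:2]@fx
while x<.013:
    x+=.0015 if x<.004 else .0007
    P=FO+x*fx+.0006*fy; bot.line_to([*P,.0424],max_speed=.02); f=np.array(bot.current_contact_force())
    print(round(x*1000,1),fix(bot.current_ee_pos()),f.round(1),round(f[:2]@fx,1),round(bot.current_opening(),4))
    if f[:2]@fx<-22: break
print(bot.current_clock())
w=bot.read_camera("wrist");save("q0",w["pixels"])
```

```text
-3.5 [-3.18  0.55 43.26] [-3.6  2.8  6.2] -3.5 0.43
-2.0 [-1.86  0.55 43.25] [-4.4  2.4  7. ] -4.3 0.4263
-0.5 [-0.41  0.54 43.23] [-4.5  2.5  7. ] -4.3 0.4278
1.0 [ 1.09  0.55 43.24] [-3.9  3.   6.8] -3.7 0.4283
2.5 [ 2.6   0.53 43.25] [-4.7  2.6  7. ] -4.6 0.4297
4.0 [ 4.09  0.54 43.24] [-4.2  2.9  6.4] -4.1 0.4268
4.7 [ 4.65  0.54 43.24] [-5.3  2.2  7. ] -5.2 0.4283
5.4 [ 5.35  0.51 43.25] [-4.4  2.5  6.7] -4.3 0.4261
6.1 [ 6.01  0.51 43.21] [-5.9  2.2  7. ] -5.8 0.4302
6.8 [ 6.73  0.5  43.24] [-5.3  2.7  6.8] -5.2 0.4283
7.5 [ 7.17  0.53 43.23] [-6.1  3.2  8.4] -5.9 0.4301
8.2 [ 7.15  0.54 43.2 ] [-8.5  2.8  8.9] -8.4 0.4265
8.9 [ 7.16  0.55 43.18] [-11.4   1.9  11.1] -11.3 0.4291
9.6 [ 7.18  0.54 43.18] [-14.6   2.   14. ] -14.5 0.4252
10.3 [ 7.17  0.57 43.16] [-16.4   2.   15.2] -16.3 0.4311
11.0 [ 7.19  0.57 43.16] [-19.4   1.3  18.1] -19.4 0.4279
11.7 [ 7.21  0.58 43.16] [-21.5   1.5  19.6] -21.4 0.4319
12.4 [ 7.26  0.6  43.11] [-24.4   0.9  20.9] -24.3 0.4304
32.9
```

View pics/q0.png

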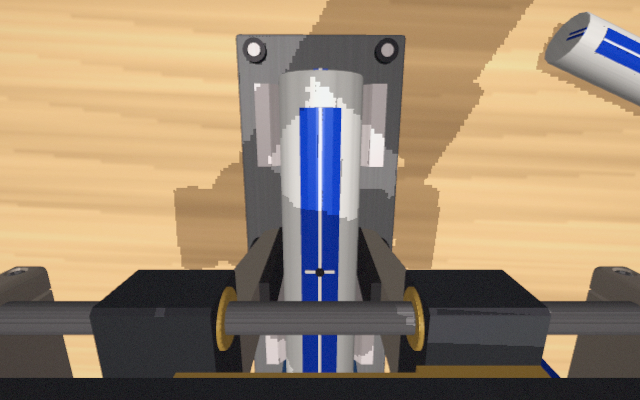

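The bar met the stop at fixture x = 7.2 mm, where 7 was expected; the force rose to 24 N from there. I'll ease off the push, release, lift and check.

Run:
```python
from h import *
P=FO+.0082*fx+.0003*fy; bot.line_to([*P,.043],max_speed=.02)
print(fix(bot.current_ee_pos()),np.round(bot.current_contact_force(),1))
bot.set_gripper(.47); print(fix(bot.current_ee_pos()),np.round(bot.current_contact_force(),1))
bot.set_gripper(.8); 
bot.line_to([*P,.10],max_speed=.1); bot.line_to([*P,.18],max_speed=.2)
rr=down(fx); bot.goto([.555,-.25,.19],rr); bot.hold(.2)
w=bot.read_camera("wrist");save("e0",w["pixels"]);np.save("e0.npy",w,allow_pickle=True)
print(bot.current_clock())
```

```text
[ 7.23  0.54 43.21] [-7.2  1.7  5.8]
[ 8.89 -0.16 43.25] [-0.3  0.1  0.1]
37.0333
```

View pics/e0.png

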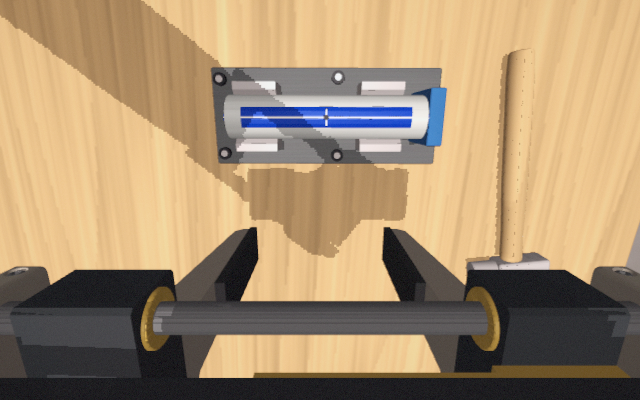

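Run:
```python
import h; from h import *
h.lat=np.array([fy[0],fy[1],0]); 
w=np.load("e0.npy",allow_pickle=True).item()
print("expected axis lat",FO@fy)
m=h.barmeas(w,v0=70,v1=160,us=list(range(290,320,3))+list(range(333,350,3)),zax=.059)
hs=cv2.cvtColor(w["pixels"],cv2.COLOR_BGR2HSV)
# line and angle with axis assumed at fixture centreline
blue=(hs[...,0]>105)&(hs[...,0]<130)&(hs[...,1]>110)
for u in (260,300,340,400):
    vb=np.where(blue[90:150,u])[0]+90; gap=[v for v in range(vb.min(),vb.max()) if not blue[v,u]]
    print(u,vb.min(),vb.max(),gap, onz(w,[[u,np.mean(gap)]],.079)[0] if gap else None)
dk=np.argwhere(hs[110:126,318:334,2]<60); 
if len(dk): q=dk.mean(0)+[110,318]; print("punch",q,fix(onz(w,[[q[1],q[0]]],.079)[0]))
```

```text
expected axis lat -0.20212532289771656
16 rows [ 69.5 159.5 117. ] axis by radius [-0.202   0.2104] by z [-0.2013  0.059 ] line ang -2.4 band mid -1.2 edges [ 23.7 -26.7] std 0.0
260 107 126 [116, 117] [ 0.49946671 -0.18022887  0.079     ]
300 107 126 [116, 117, 118] [ 0.53440834 -0.17903845  0.079     ]
340 107 127 [116, 117, 118] [ 0.56934816 -0.17742519  0.079     ]
400 107 127 [116, 117, 118] [ 0.62175224 -0.17500557  0.079     ]
```

Run:
```python
from h import *
w=np.load("e0.npy",allow_pickle=True).item()
v=cv2.cvtColor(w["pixels"],cv2.COLOR_BGR2GRAY)
for u in (310,340,350): print(u,v[88:147,u].tolist())
l3=np.array([fy[0],fy[1],0])
def meas(u,top,bot_,rows):
    o,d=ray(w,[[u,top],[u,bot_]]+[[u,r] for r in rows]);d2=np.c_[d@l3,d[:,2]];d2/=np.linalg.norm(d2,axis=1)[:,None];o2=np.array([o@l3,o[2]])
    b=d2[0]+d2[1];b/=np.linalg.norm(b);half=.5*np.arccos(d2[0]@d2[1]);print("axis by radius",o2+.02/np.sin(half)*b)
    c=o2+b*(.059-o2[1])/b[1];r=[]
    for dd in d2[2:]:
        p=o2-c;B=p@dd;D=B*B-(p@p-.0004);q=p+(-B-np.sqrt(D))*dd;r.append(np.degrees(np.arctan2(*q)).round(1))
    print(c,r)
import sys
for u in (310,340):
    g=np.abs(np.diff(v[88:147,u].astype(int)));
    print([(88+i+.5,int(x)) for i,x in enumerate(g) if x>15])
meas(310,94.5,138.5,[117,106.5,126.5])
t=bot.read_camera("top");s=bot.read_camera("scene")
save("e1",np.vstack([cv2.resize(t["pixels"][150:280,350:470],(480,300),interpolation=cv2.INTER_CUBIC),cv2.resize(s["pixels"][130:260,160:260],(480,300),interpolation=cv2.INTER_CUBIC)]))
save("e2",s["pixels"])
```

```text
310 [127, 131, 130, 128, 128, 131, 136, 151, 178, 191, 197, 203, 207, 213, 221, 224, 226, 229, 221, 73, 70, 72, 80, 108, 109, 109, 109, 139, 197, 235, 170, 131, 92, 92, 91, 84, 51, 41, 49, 97, 160, 162, 160, 155, 152, 147, 143, 140, 136, 126, 114, 86, 86, 88, 86, 87, 86, 88, 102]
340 [131, 132, 129, 130, 129, 131, 133, 144, 173, 190, 197, 201, 208, 212, 219, 224, 226, 228, 220, 103, 65, 73, 80, 99, 108, 107, 107, 108, 158, 239, 190, 114, 86, 89, 86, 81, 65, 65, 68, 120, 200, 217, 214, 208, 204, 199, 190, 184, 175, 163, 152, 132, 131, 132, 133, 129, 131, 132, 129]
350 [128, 129, 130, 131, 128, 132, 131, 146, 172, 189, 195, 200, 207, 211, 219, 223, 226, 229, 221, 98, 71, 74, 73, 89, 106, 104, 107, 116, 173, 236, 167, 117, 88, 87, 85, 86, 65, 66, 66, 123, 199, 217, 212, 209, 203, 198, 192, 187, 178, 165, 153, 130, 128, 134, 130, 130, 128, 130, 126]
[(95.5, 27), (106.5, 148), (110.5, 28), (114.5, 30), (115.5, 58), (116.5, 38), (117.5, 65), (118.5, 39), (119.5, 39), (123.5, 33), (126.5, 48), (127.5, 63), (138.5, 28)]
[(95.5, 29), (96.5, 17), (106.5, 117), (107.5, 38), (110.5, 19), (115.5, 50), (116.5, 81), (117.5, 49), (118.5, 76), (119.5, 28), (123.5, 16), (126.5, 52), (127.5, 80), (128.5, 17), (138.5, 20)]
axis by radius [-0.20201136  0.05697934]
[-0.20201591  0.059     ] [np.float64(-0.4), np.float64(25.9), np.float64(-24.5)]
```

View pics/e2.png

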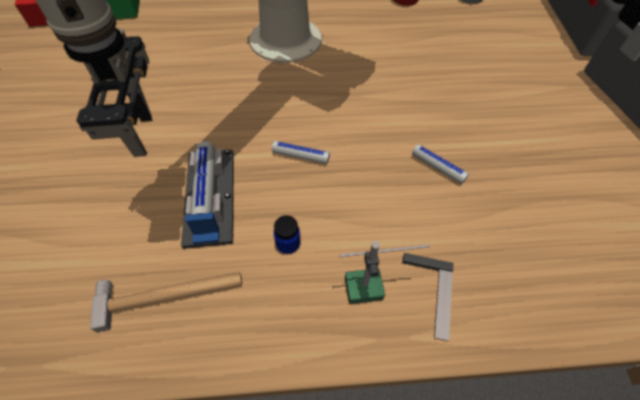

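View pics/e1.png

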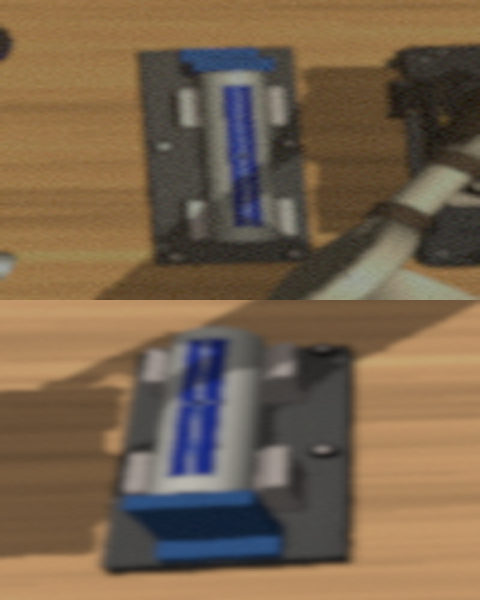

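Line angle is -0.4° and the mean of the band edges is +0.7°. The axis lies on the fixture centreline at about 0.057–0.059 m, and the bystanders are at their original pixels. I'm handing in.

Run:
```python
from h import *
w=np.load("e0.npy",allow_pickle=True).item(); print(fix(onz(w,[[326.5,117]],.079)[0]))
w=bot.read_camera("wrist"); print("still:",np.abs(w["pixels"].astype(int)-np.load("e0.npy",allow_pickle=True).item()["pixels"])[60:170,200:450].mean())
a=cv2.imread("pics/scene0.png").astype(int);b=bot.read_camera("scene")["pixels"].astype(int)
for n,(x0,x1,y0,y1) in dict(jar=(270,305,212,256),hammer=(90,245,270,330),block=(330,432,238,305),square=(400,455,250,340)).items(): print(n,np.abs(a-b)[y0:y1,x0:x1].mean().round(2))
print(bot.current_contact_force().round(2),bot.current_clock()); bot.job_done()
```

```text
[ 7.46  0.   79.  ]
still: 3.248969696969697
jar 5.09
hammer 7.83
block 7.41
square 8.02
[ 0.07 -0.51  0.8 ] 37.2333
the job is handed in; nothing more can be done
```

Run:
```python
import cv2,numpy as np
a=cv2.imread("pics/scene0.png",0).astype(np.float32);b=cv2.imread("pics/e2.png",0).astype(np.float32)
for n,(x0,x1,y0,y1) in dict(jar=(265,310,207,261),hammer=(85,250,265,335),block=(325,437,233,310),square=(400,460,245,345),ref_table=(480,630,200,330)).items():
    A=a[y0:y1,x0:x1].copy();B=b[y0:y1,x0:x1].copy();print(n,"mean diff",(B-A).mean().round(1),"std",(B-A).std().round(1),"shift px",np.round(cv2.phaseCorrelate(A,B)[0],2))
```

```text
jar mean diff 6.4 std 3.4 shift px [0.5  0.01]
hammer mean diff 8.3 std 1.3 shift px [ 0.02 -0.01]
block mean diff 8.0 std 1.9 shift px [ 0.01 -0.01]
square mean diff 8.4 std 1.5 shift px [0.03 0.01]
ref_table mean diff 8.7 std 0.9 shift px [-0.06  0.49]
```

I rolled the bar about 140° in three light strokes until the stripe faced up. I then gripped and lifted it, set it down in the V-blocks on force contact, slid it to the stop, released it and handed in at 37.2 s of the 72 s.

**Last checks**
- **Stripe:** the scribed line is -0.4° off the top, and the mean of the band edges says +0.7°. The bar's axis is on the groove centreline.
- **Height:** the silhouette put the axis at 57 mm, against 59 mm expected. Contact while lowering it into the Vs gave 59.2 mm.
- **Position against the stop:** the bar stopped at fixture x = 7.2 mm with a firm rise in push force. The image after release gave 7.5 mm, against 7 mm expected, which is within the camera calibration. After release, contact with the stop was checked only by image.
- **Stillness:** two wrist pictures taken just before handing in differed only by about 3 grey levels on average.
- **Bystanders:** the raw pixel difference from the start was 5–8 grey levels, mostly an even brightening of the whole scene (the bare bench changed by a similar amount). The hammer, scribing block and square then showed shifts of 0.03 px or less. The jar showed 0.5 px, the same as the method gave on bare bench, so I take it as noise. The arm was never planned near it.

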